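Open the slide-lid brake pad case

ROBOT

A 7-joint arm with a two-finger parallel gripper is mounted at the origin on the work surface. World frame = base frame: x ahead of the robot, y to its left, z up, the work surface at z = 0. Lengths are in m, angles in rad, forces in N, time in s.
With the tool pointing down it reaches from about 0.425 to 0.925 m from the base axis. Payload 6.8 kg.
Tool frame: the origin (TCP) lies at the very end of the fingers, on their centre line; the grasp point (between the pads) lies 19 mm behind it; z points along the fingers, x is the direction in which the jaws open and shut, and the axes are right-handed (so a half turn about z gives the same grasp; the last joint's range is limited). The gripper opens to 85 mm and grips with 20 to 120 N. Pads are 22 mm wide; open, the fingers measure 114 mm over their backs; the gripper's body (76 mm by 85 mm) begins 54 mm behind the grasp point. The pads swing forward as they close: fully open they stand 13 mm farther back than shut.
Start: joints at [1.153, 0.477, 0.022, 1.555, -0.011, 1.109, -0.083], TCP at [0.206, -0.643, 0.231] pointing down, gripper open.
Joint ranges: [-2.96, 2.96], [-0.34, 2.1], [-1.41, 1.46], [0.24, 2.44], [-1.37, 4.51], [0.17, 1.92], [-2.96, 2.96]. Speed limits (rad/s): [2.39, 2.39, 3.14, 3.14, 3.14, 3.14, 3.14].

INTERFACE

Orientations are given as a rotation vector (axis times angle).
In Python, from bench import r, grab_frame gives the robot as it stands. The module is installed in compiled form; this text tells all that it offers.
- The arm moves only by the tool send_rows, never from a script. Its argument "series" is a list of rows, each a list of 2 entries, a list of its own where there are three numbers: the shift along the tool's x, y, z in m, then the turn, a rotation vector about the tool's x, y, z in units of 5 degrees (1.0 is 5 degrees). A call has 1 to 20 rows; each row shifts and turns the commanded pose from where the row before left it, along the tool's axes as they then stand; what a row does not reach is not made up. A row lasts 1/8 s, in which the tool goes at most 62.5 mm and 10.7 degrees, less where a joint would pass 70% of its speed; a pose out of reach is approached as far as the arm can. A call is refused whole if a number of a shift passes 0.0625 or a number of a turn 1, either way. A call with a gripper value outside its range is refused whole. "fingers" is the closure in counts, from 0 (fully open) to 255 (shut), set as the call begins (left out, the last holds). The fingers move at their own pace and stop on an object; "grip_force" is the grip in N (left out, the last holds). Time passes only in rows, so rows that do not move let the fingers close. It gives the time, the measured TCP pose, the force and the opening at its end, in the units of the state.
- r.get_obs(): the state, without advancing time (a new reading comes with each control period).
- grab_frame(name): name is "side" or "top" or "wrist"; returns a dict with "frame" (384x512x3 uint8, red, green, blue), "fx", "fy", "cx", "cy" (pixels), "origin" and "rotation" of the camera in the world; the wrist camera has in their place "T_tool_cam" (4x4, takes a point from camera to tool coordinates, whose origin is the TCP and whose axes are the tool frame's). Camera axes: x right, y down, z forward; pixel columns grow to the right and rows downward; lengths in m; the calibration is good to about 2 mm. The wrist camera is an equidistant fisheye: a pixel r from the principal point sees the ray r / f radians off the axis. A picture is of the moment at which its call begins: read the wrist's pose just before it. There is no depth.
- r.hand_in(): hands the job in, once; it reports no verdict.
The state is a dict: "clock": time; "joints": joint angles; "qvel": joint speeds; "tau": joint torques, N m; "tcp_pos": TCP position; "orientation": TCP orientation; "contact_force": force on the tool from outside, world axes, zero at the start; "moment": the same for the moment, N m; "grip_width": finger opening in m.
Only numpy, scipy, OpenCV 4.12 (cv2) and the standard library are available. Lean on these libraries where they do the work, as an engineer would, in place of code of your own. Each camera call takes 0.05 s, during which the arm holds its last target.

TASK

Open the grey case of brake pads: raise the front end of its blue lid by the yellow pull until it clears the black lip, then slide the lid forward out of its rear grooves. Lay the lid down gently, flat, pull upward, in the middle of the green mat and let go of it. Leave the tools and parts lying around where they are.

Things in the scene. Friction and masses are not known exactly. Their poses are not given: they have to be found in the camera images.
- case: grey open case screwed to the bench, 186 mm long (its x) x 122 mm wide (its y), 62 mm high at the rear. Origin: centre of its underside; z up; its FRONT is the -x end, facing roughly to the robot. The closed lid lies on side ledges 45 mm above the bench. Side walls 106 mm apart inside, 52 mm high in front, 62 mm at the rear; inner faces of the end walls at x -83 and +83 mm
- case_lip (a point): middle of the top of the black front wall (the lip), 10 mm thick, at case x -88 mm, 52 mm above the bench: 7 mm above the ledges and 1 mm above the closed lid's top, so the lid cannot slide straight out; axes as the case
- case_rails (a point): midway between the front ends of the two black rails that cover the lid's side edges, at their underside (case x +13 mm, 57 mm up). Rails run from here to the rear wall, 78 mm apart, top at 62 mm. The groove under them is 12 mm high for the 6 mm lid: it lets the lid tip up in front by up to about 0.09 rad, not lift straight out. Slid forward over 70 mm, the lid is clear of them
- lid_center (a point): loose blue lid, a flat plate 160 x 100 x 6 mm, about 0.18 kg; this point is the centre of the plate, half-way up (3 mm above its underside). Axes of the lid: x along its length, -x to its front end (as the case at the start), z up, out of the face with the pull
- lid_pull (a point): centre of the yellow pull, an upright ridge across the lid: 14 mm thick along the lid's x, 60 mm long along its y, 30 mm high above the plate. This point is 45 mm in front of the plate's centre (lid x = -45 mm), 15 mm above the plate's top and 15 mm below the ridge's top; axes as the lid
- lid_front (a point): middle of the lower edge of the lid's front end (lid x = -80 mm, at the underside); axes as the lid
- lid_rear (a point): middle of the lower edge of the lid's rear end (lid x = +80 mm, at the underside); axes as the lid
- lid: the same lid: origin at the centre of its underside, axes as above
- mat: flat green mat fixed on the bench, 240 mm (its x) x 190 mm (its y), 4 mm thick; origin at the centre of its underside, its top 4 mm above the bench. It lies on one side of the bench and the case on the other, left or right
- cassette: bystander: stepped steel sprocket block, 92 mm across, 32 mm high, standing between case and mat; origin at the centre of its underside
- pedal: bystander: flat black bicycle pedal, about 90 x 90 x 28 mm; origin at the centre of its underside
- oil: bystander: yellow oil bottle with red cap, 56 mm across, 170 mm high; origin at the centre of its underside
- grease: bystander: white jar with green cap, 80 mm across, 75 mm high; origin at the centre of its underside
- wrench: bystander: steel wrench lying behind case and mat; origin near its middle, on the bench
- screwdriver: bystander: blue-handled screwdriver lying at the back; origin near its middle, on the bench
- mallet: bystander: hammer with wooden handle lying at the left; origin near its middle, on the bench
Things that resemble listed ones, but are neither listed nor needed, are in the scene too. Leave any orange look-alike of the lid alone.

How it is judged:
On the way, in this order (a step that is already met when the one before it is completed fails the run):
1. the lid's front end is raised above the lip while its rear end is still under the rails (z of lid_front in the frame of case above 0.0525 m and x of lid_front in the frame of case above -0.095 m and z of lid_rear in the frame of case below 0.056 m and x of lid_rear in the frame of case above 0.03 m), for 0.05 s.
2. the lid has been slid at least 35 mm forward over the lip, its rear end still in the grooves (x of lid_front in the frame of case below -0.115 m and z of lid_rear in the frame of case below 0.058 m and x of lid_rear in the frame of case above 0.013 m).
At the end, for the whole second after the job is handed in: The lid lies at rest, flat (within 0.08 rad) and pull upward on the green mat, its centre within 60 mm of the mat's centre, released (horizontal distance between lid_center and mat below 0.06 m and height (world z) of lid_center below 0.012 m and angle between lid_center's own z axis and vertical below 0.08 rad and contact force between lid and mat above 0.3 N and linear speed of lid below 0.02 m/s); the robot touches nothing.
It fails at once if a bystander is shifted by more than 40 mm (or the oil bottle or grease jar tipped over) (distance of any of cassette, pedal, oil, grease, wrench, screwdriver, mallet from where it was at the start of the episode above 0.04 m or angle between any of oil, grease's own z axis and vertical above 0.5 rad).
It fails at once if the lid is thrown or dropped: it moves faster than 0.6 m/s while less than 40 mm above the bench (linear speed of lid above 0.6 m/s and height (world z) of lid_center below 0.04 m).
It also fails if it takes over 45 s, if anything falls off the work surface, if the arm or the gripper's body presses on something with over 40 N, if the wrist force passes 120 N, or if a joint passes its speed limit or range.

## Working session

There is one attempt and no reset: what is moved stays moved. The work goes in short steps, Python scripts to look and compute and a tool call to move; the robot and the scene stay as the last step left them, time stands still between calls to the robot, and variables do not carry over. Pictures are saved under pics/ and viewed, and the job is handed in when it is done.

Besides the shell and the picture viewer there is one more tool, called after "Request:" as name(argument=value, ...), one argument or row to a line, values as JSON. send_rows: Moves the arm, as the interface text tells. Its arguments: {"type":"object","properties":{"series":{"type":"array"},"fingers":{"type":"number"},"grip_force":{"type":"number"}},"required":["series"]}

```bash
mkdir -p pics; python3 - <<'E'
from bench import r, grab_frame
import cv2,numpy as np
print(r.get_obs())
for n in("side","top","wrist"):
    f=grab_frame(n); cv2.imwrite(f"pics/{n}0.png",f["frame"][:,:,::-1]); np.save(f"{n}0.npy",f,allow_pickle=True)
    print(n,{k:(np.round(v,4).tolist() if k!='frame' else 0) for k,v in f.items()})
E
```

```text
{'clock': 0.0, 'joints': array([ 1.15291932,  0.47780282,  0.02233409,  1.55645564, -0.01150199,
        1.10926314, -0.08307536]), 'qvel': array([-0.00039227, -0.00204212,  0.00100568,  0.00130481,  0.00083149,
       -0.00051358, -0.00109857]), 'tau': array([ 1.58398270e-04, -5.96449256e+01,  1.60786998e+00, -2.81195623e+01,
        1.24274803e-02,  9.34364536e-03,  3.50195614e-05]), 'tcp_pos': array([ 0.20558366, -0.64231839,  0.23032199]), 'orientation': array([-2.53682461e+00,  1.85151933e+00,  2.39816209e-03]), 'contact_force': array([ 0.12606882, -0.33459568, -0.39459653]), 'moment': array([ 0.01680178, -0.0102921 , -0.09667764]), 'grip_width': 0.08550175906721502}
side {'frame': 0, 'fx': 411.8875, 'fy': 411.8875, 'cx': 257.0422, 'cy': 198.9008, 'origin': [0.3096, 0.774, 1.0287], 'rotation': [-0.4249, 2.8563, -1.0216]}
top {'frame': 0, 'fx': 442.7367, 'fy': 442.7367, 'cx': 254.3612, 'cy': 191.4585, 'origin': [0.3621, 0.0305, 1.5604], 'rotation': [-2.1914, 2.1573, -0.1359]}
wrist {'frame': 0, 'fx': 297.3186, 'fy': 297.3186, 'cx': 259.1503, 'cy': 191.0165, 'T_tool_cam': [[1.0, -0.0006, 0.0003, 0.0009], [0.0005, 0.9571, 0.2896, -0.0739], [-0.0005, -0.2896, 0.9571, -0.1429], [0.0, 0.0, 0.0, 1.0]]}
```

View pics/side0.png

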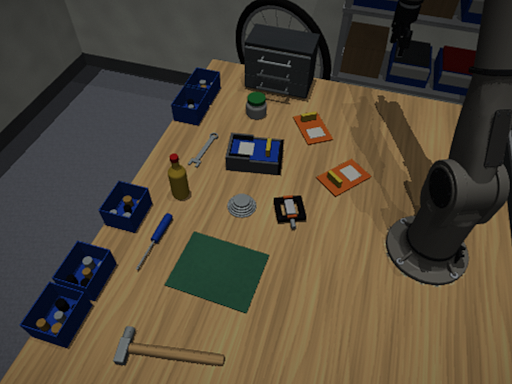

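View pics/top0.png

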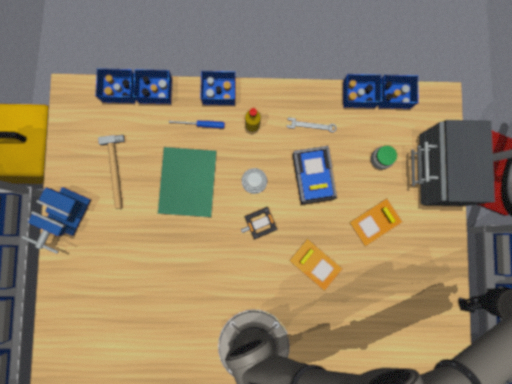

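View pics/wrist0.png

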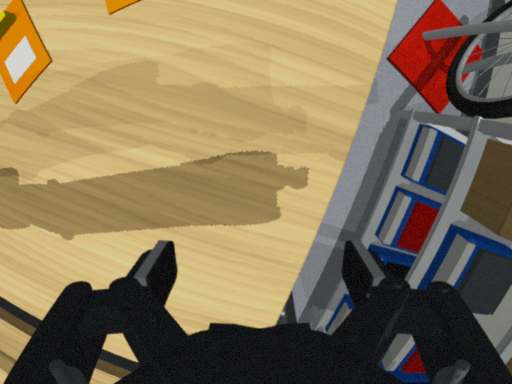

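Candidates (top view px): the blue lid in the grey case at (314,175), pull (318,187). Look-alikes: orange lids at (375,222) and (317,265), and blue bins at (217,87), (133,86) and (380,91). The description picks the blue one in the case. I'll check a crop and measure.

```bash
cat > h.py <<'E'
import numpy as np,cv2
from scipy.spatial.transform import Rotation as R
def load(n): return np.load(n,allow_pickle=True).item()
def ray(f,u,v,obs=None):
    if 'origin' in f:
        d=np.array([(u-f['cx'])/f['fx'],(v-f['cy'])/f['fy'],1.]);d/=np.linalg.norm(d)
        return np.array(f['origin']),R.from_rotvec(f['rotation']).apply(d)
    a=np.array([u-f['cx'],v-f['cy']])/f['fx'];t=np.linalg.norm(a)
    d=np.r_[a/t*np.sin(t),np.cos(t)] if t>0 else np.array([0,0,1.])
    T=np.eye(4);T[:3,:3]=R.from_rotvec(obs['orientation']).as_matrix();T[:3,3]=obs['tcp_pos']
    T=T@np.array(f['T_tool_cam']);return T[:3,3],T[:3,:3]@d
def onz(f,u,v,z,obs=None):
    o,d=ray(f,u,v,obs);return o+d*(z-o[2])/d[2]
def tri(rays):
    A=np.zeros((3,3));b=np.zeros(3)
    for o,d in rays:
        P=np.eye(3)-np.outer(d,d);A+=P;b+=P@o
    p=np.linalg.solve(A,b);return p,[np.linalg.norm((np.eye(3)-np.outer(d,d))@(p-o)) for o,d in rays]
def blob(f,lo,hi,box):
    x0,y0,x1,y1=box;hsv=cv2.cvtColor(f['frame'],cv2.COLOR_RGB2HSV)
    m=np.zeros(hsv.shape[:2],np.uint8);m[y0:y1,x0:x1]=cv2.inRange(hsv,lo,hi)[y0:y1,x0:x1]
    c=max(cv2.findContours(m,0,2)[0],key=cv2.contourArea);M=cv2.moments(c)
    return (M['m10']/M['m00'],M['m01']/M['m00']),cv2.minAreaRect(c),M['m00'],c
E
python3 - <<'E'
from h import *
t=load('top0.npy');s=load('side0.npy')
Y=((20,100,80),(35,255,255));G=((60,80,20),(90,255,255))
a=blob(t,*Y,(285,140,345,210));b=blob(s,*Y,(220,125,290,180))
print(a[:3],b[:3]);print(tri([ray(t,*a[0]),ray(s,*b[0])]))
print('pull@.081',onz(t,*a[0],.081))
bp=cv2.boxPoints(a[1]);print(np.array([onz(t,*p,.081) for p in bp]).round(3))
a=blob(t,*G,(140,130,230,230));b=blob(s,*G,(150,220,290,320))
print(a[:3],b[:3]);print(tri([ray(t,*a[0]),ray(s,*b[0])]))
print(np.array([onz(t,*p,.004) for p in cv2.boxPoints(a[1])]).round(3))
# lid blue
a=blob(t,(105,120,60),(130,255,255),(285,140,345,210));print(a[:3],[onz(t,*p,.051).round(3) for p in cv2.boxPoints(a[1])])
k=cv2.resize(t['frame'][135:215,280:350,::-1],None,fx=5,fy=5,interpolation=2)
k2=cv2.resize(s['frame'][120:185,215:295,::-1],None,fx=5,fy=5,interpolation=2)
k2=cv2.copyMakeBorder(k2,0,75,0,0,0);cv2.imwrite('pics/crop0.png',np.hstack([k,k2]))
E
```

```text
((306.0678073510773, 205.0703422053232), ((314.5, 203.5), (11.0, 59.0), 90.0), 263.0) ((268.238683127572, 143.95473251028804), ((268.25390625, 143.96925354003906), (4.2171807289123535, 12.527507781982422), 7.125016689300537), 40.5)
(array([ 0.50199748, -0.15614635,  0.13644467]), [np.float64(0.02808535392430875), np.float64(0.028085353924309005)])
pull@.081 [ 0.47867663 -0.1685345   0.081     ]
[[ 0.501 -0.098  0.081]
 [ 0.505 -0.297  0.081]
 [ 0.468 -0.296  0.081]
 [ 0.464 -0.098  0.081]]
((186.77950310559007, 181.71521739130435), ((186.7344970703125, 181.68621826171875), (51.40515899658203, 65.52289581298828), 4.763640880584717), 3220.0) ((218.067222279384, 271.46668038549916), ((216.3790283203125, 269.9427490234375), (88.03750610351562, 61.82426071166992), 18.970407485961914), 4859.5)
(array([ 0.5615501 ,  0.24534051, -0.00779475]), [np.float64(0.0006535075209410391), np.float64(0.0006535075209411501)])
[[0.451 0.34  0.004]
 [0.684 0.329 0.004]
 [0.672 0.147 0.004]
 [0.439 0.16  0.004]]
((315.2225486081969, 175.58525667925582), ((315.0, 174.5), (47.34690856933594, 28.76982307434082), 80.53767395019531), 1191.5) [array([ 0.66 , -0.14 ,  0.051]), array([ 0.678, -0.239,  0.051]), array([ 0.516, -0.266,  0.051]), array([ 0.498, -0.168,  0.051])]
```

View pics/crop0.png

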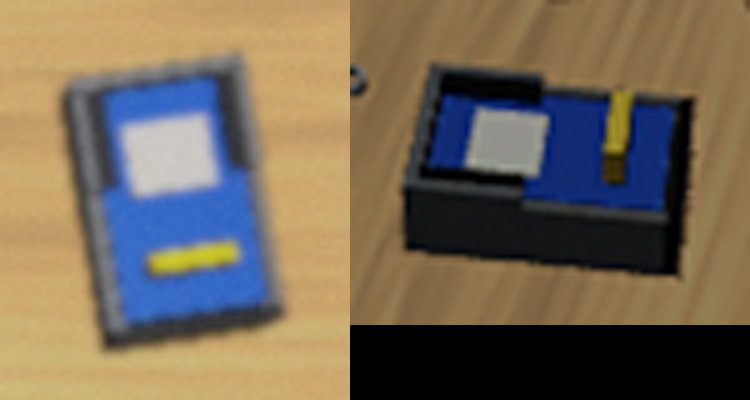

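```bash
cat >> h.py <<'E'
def plan(obs,goal,yaw,n=None):
    """rows to go to goal with tool down, tool x at yaw (mod pi)"""
    R0=R.from_rotvec(obs['orientation'])
    for y in (yaw,yaw+np.pi,yaw-np.pi):
        x=np.array([np.cos(y),np.sin(y),0]);z=np.array([0,0,-1.]);Rg=R.from_matrix(np.c_[x,np.cross(z,x),z])
        q=(R0.inv()*Rg).as_rotvec();print('yaw',round(y,3),'turn deg',np.degrees(q).round(2))
    print('shift tool',R0.inv().apply(np.array(goal)-obs['tcp_pos']).round(4))
E
python3 - <<'E'
from h import *
from bench import r
t=load('top0.npy');s=load('side0.npy')
Y=((20,170,80),(35,255,255))
a=blob(t,*Y,(295,175,340,195));b=blob(s,*Y,(260,130,280,165))
print(a[:3],b[:3]);print(tri([ray(t,*a[0]),ray(s,*b[0])]));print('pull@.081',onz(t,*a[0],.081))
print([onz(t,*p,.081).round(3) for p in cv2.boxPoints(a[1])])
o=r.get_obs();print(R.from_rotvec(o['orientation']).as_matrix().round(3))
plan(o,[.50,-.21,.26],.16)
E
```

```text
((317.6470588235294, 186.38235294117646), ((317.9615478515625, 186.3076934814453), (2.1572773456573486, 14.31647777557373), 78.69007110595703), 17.0) ((268.2929292929293, 144.45959595959593), ((268.3719482421875, 144.15243530273438), (3.8651037216186523, 12.147468566894531), 6.34019136428833), 33.0)
(array([ 0.54259881, -0.20748184,  0.08135627]), [np.float64(0.00011462717659465825), np.float64(0.00011462717659462156)])
pull@.081 [ 0.54252795 -0.20755338  0.081     ]
[array([ 0.541, -0.184,  0.081]), array([ 0.552, -0.232,  0.081]), array([ 0.544, -0.233,  0.081]), array([ 0.534, -0.186,  0.081])]
[[ 0.305 -0.952 -0.001]
 [-0.952 -0.305  0.001]
 [-0.001  0.    -1.   ]]
yaw 0.16 turn deg [-5.000e-02  7.000e-02 -8.142e+01]
yaw 3.302 turn deg [7.000e-02 5.000e-02 9.858e+01]
yaw -2.982 turn deg [7.000e-02 5.000e-02 9.858e+01]
shift tool [-0.3222 -0.4122 -0.029 ]
```

Crop check: the yellow ridge near the front of the blue lid, black rails at the rear and the case under it all match. Triangulation puts the ridge at (0.543,-0.207,0.081). Next I'll move the wrist camera over it.

Request:
send_rows(
  series=[
    [[-0.032,-0.0475,-0.003],[0,0,0]],
    [[-0.032,-0.0475,-0.003],[0,0,0]],
    [[-0.032,-0.0475,-0.003],[0,0,0]],
    [[-0.032,-0.0475,-0.003],[0,0,0]],
    [[-0.032,-0.0475,-0.003],[0,0,0]],
    [[-0.032,-0.0475,-0.003],[0,0,0]],
    [[-0.032,-0.0475,-0.003],[0,0,0]],
    [[-0.032,-0.0475,-0.003],[0,0,0]],
    [[-0.032,-0.0475,-0.003],[0,0,0]],
    [[-0.032,-0.0475,-0.003],[0,0,0]],
  ],
  fingers=0,
)

```text
clock: 1.4
tcp_pos: [0.5614, -0.1919, 0.2613]
orientation: [2.537, -1.852, -0.0]
contact_force: [1.5, 0.5, -0.4]
grip_width: 0.0856
```

Request:
send_rows(
  series=[
    [[0,0,0],[0,0,-1]],
    [[0,0,0],[0,0,-1]],
    [[0,0,0],[0,0,-1]],
    [[0,0,0],[0,0,-1]],
    [[0,0,0],[0,0,-1]],
    [[0,0,0],[0,0,-1]],
    [[0,0,0],[0,0,-1]],
    [[0,0,0],[0,0,-1]],
    [[0,0,0],[0,0,-1]],
    [[0,0,0],[0,0,-1]],
    [[0,0,0],[0,0,-1]],
    [[0,0,0],[0,0,-1]],
    [[0,0,0],[0,0,-1]],
    [[0,0,0],[0,0,-1]],
    [[0,0,0],[0,0,-1]],
    [[0,0,0],[0,0,-1]],
    [[0,0,0],[0,0,-0.3]],
    [[0,0,0],[0,0,0]],
    [[0,0,0],[0,0,0]],
  ],
)

```text
clock: 3.78
tcp_pos: [0.5606, -0.1933, 0.2613]
orientation: [-3.131, -0.252, 0.0]
contact_force: [-0.5, 0.3, -0.9]
grip_width: 0.0854
```

```bash
cat >> h.py <<'E'
def snap(k):
    from bench import r,grab_frame
    o=r.get_obs();f=grab_frame('wrist');f['obs']=o;np.save(k+'.npy',f,allow_pickle=True)
    cv2.imwrite('pics/'+k+'.png',f['frame'][:,:,::-1]);print(o['clock'],o['tcp_pos'].round(4),o['orientation'].round(4),o['contact_force'].round(2),o['grip_width']);return f
E
python3 -c "
from h import *
snap('w1')"
```

```text
3.775 [ 0.5606 -0.1933  0.2613] [-3.1315e+00 -2.5160e-01  2.0000e-04] [-0.47  0.33 -0.85] 0.08537946657401502
```

View pics/w1.png

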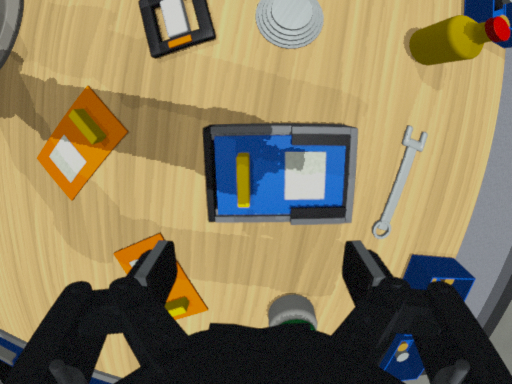

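The wrist view shows the case across (205–357, 123–223), the yellow pull at (243,180), the black lip on the left at x≈210 and the rails on the right. I'll measure in this view, then descend part of the way and take a second one.

```bash
cat > m.py <<'E'
from h import *
import sys
f=load(sys.argv[1]+'.npy');o=f['obs']
box=tuple(map(int,sys.argv[2].split(',')))
a=blob(f,(20,150,60),(35,255,255),box);print(a[:3])
bp=cv2.boxPoints(a[1]);P=np.array([onz(f,*p,.081,o) for p in bp]);print(P.round(4).tolist())
e=[P[i]-P[(i+1)%4] for i in range(4)];e=max(e,key=np.linalg.norm);e=e if e[1]>0 else -e
print('len',np.linalg.norm(e),'yaw of lid x',np.arctan2(-e[0],e[1]))
pts=np.array([onz(f,*p,.051,o)[:2] for p in blob(f,(105,120,40),(130,255,255),(box[0]-40,box[1]-40,box[2]+110,box[3]+40))[3][:,0]],np.float32)
rr=cv2.minAreaRect(pts);print('lid rect',rr,np.radians(rr[2]))
E
python3 m.py w1 225,140,265,220
python3 - <<'E'
from h import *
f=load('w1.npy');cv2.imwrite('pics/c1.png',cv2.resize(f['frame'][110:235,190:370,::-1],None,fx=4,fy=4,interpolation=2))
E
```

```text
((242.78138718173835, 179.23236757389523), ((243.0, 179.5), (53.0, 12.0), 90.0), 569.5)
[[0.5337, -0.1787, 0.081], [0.5468, -0.1767, 0.081], [0.556, -0.2377, 0.081], [0.5423, -0.24, 0.081]]
len 0.06185448440024246 yaw of lid x 0.1400040534031483
lid rect ((0.5886980891227722, -0.20355698466300964), (0.16274237632751465, 0.1004638522863388), 9.224188804626465) 0.16099246546633178
```

View pics/c1.png

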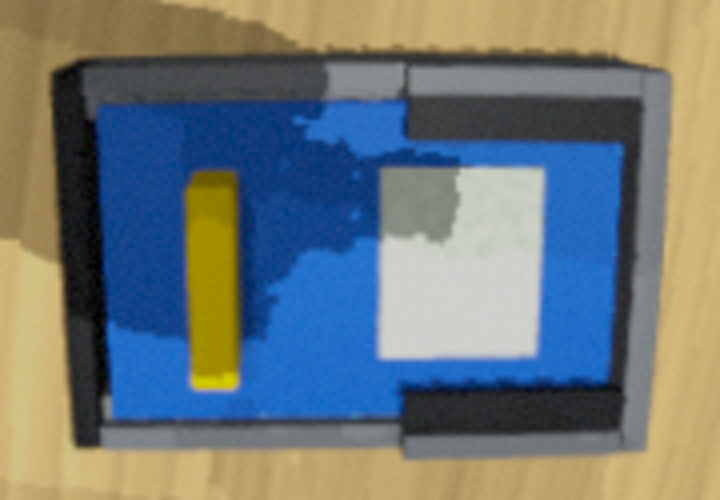

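Request:
send_rows(
  series=[
    [[-0.0045,0.0033,0.028],[0,0,0]],
    [[-0.0045,0.0033,0.028],[0,0,0]],
    [[-0.0045,0.0032,0.028],[0,0,0]],
    [[-0.0045,0.0032,0.028],[0,0,0]],
    [[0,0,0],[0,0,0]],
    [[0,0,0],[0,0,0]],
  ],
)

```text
clock: 4.58
tcp_pos: [0.5459, -0.2089, 0.1504]
orientation: [3.131, 0.253, 0.002]
contact_force: [1.0, -0.9, 0.0]
grip_width: 0.0853
```

```bash
python3 -c "
from h import *
snap('w2')"
```

```text
4.575 [ 0.5459 -0.2089  0.1504] [3.131e+00 2.533e-01 2.500e-03] [ 0.95 -0.88  0.04] 0.08529798087179827
```

View pics/w2.png

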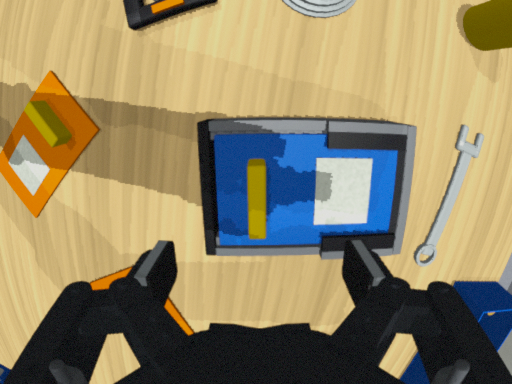

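The closer view shows the pull at (257,198) between the fingers and the front lip at x≈207. I'll triangulate it against the first wrist view.

```bash
python3 m.py w2 235,145,280,245; python3 - <<'E'
from h import *
f1=load('w1.npy');f2=load('w2.npy')
Y=((20,150,60),(35,255,255))
g=[]
for f,b in((f1,(225,140,265,220)),(f2,(235,145,280,245))):
    c=blob(f,*Y,b); g.append((f,c[3][:,0]))
    print(c[3][:,0].min(0),c[3][:,0].max(0))
# lower (image) corner ends of top face: lowest rows
def corners(f,c):
    s=c.astype(float);out=[]
    for w in((1,1),(-1,1)):  # bottom right, bottom left
        out.append(s[np.argmax(s@np.array(w))])
    return out
for k in range(2):
    pr=[ray(f,*corners(f,c)[k],f['obs']) for f,c in g]
    print('corner',k,tri(pr),[onz(f,*corners(f,c)[k],.081,f['obs']).round(4) for f,c in g])
cv2.imwrite('pics/c2.png',cv2.resize(f2['frame'][110:265,190:425,::-1],None,fx=3.3,fy=3.3,interpolation=2))
# top-face centre columns mid-row, per view
f=f2
E
```

```text
((256.6544523246651, 197.9289466771736), ((256.5, 198.5), (79.0, 17.0), 90.0), 1269.0)
[[0.533, -0.1777, 0.081], [0.5452, -0.1758, 0.081], [0.5557, -0.238, 0.081], [0.5424, -0.2402, 0.081]]
len 0.0631177062882901 yaw of lid x 0.14936885171489953
lid rect ((0.5886953473091125, -0.20325608551502228), (0.16094402968883514, 0.10093241184949875), 9.847997665405273) 0.1718799839900369
[237 153] [249 206]
[248 159] [265 238]
corner 0 (array([ 0.55507031, -0.23944657,  0.07652527]), [np.float64(0.00010852639141904259), np.float64(0.00010852639141917539)]) [array([ 0.5549, -0.2379,  0.081 ]), array([ 0.5547, -0.2373,  0.081 ])]
corner 1 (array([ 0.54349433, -0.23667072,  0.08603106]), [np.float64(0.00010544899024106633), np.float64(0.00010544899024108084)]) [array([ 0.5433, -0.2386,  0.081 ]), array([ 0.5438, -0.239 ,  0.081 ])]
```

View pics/c2.png

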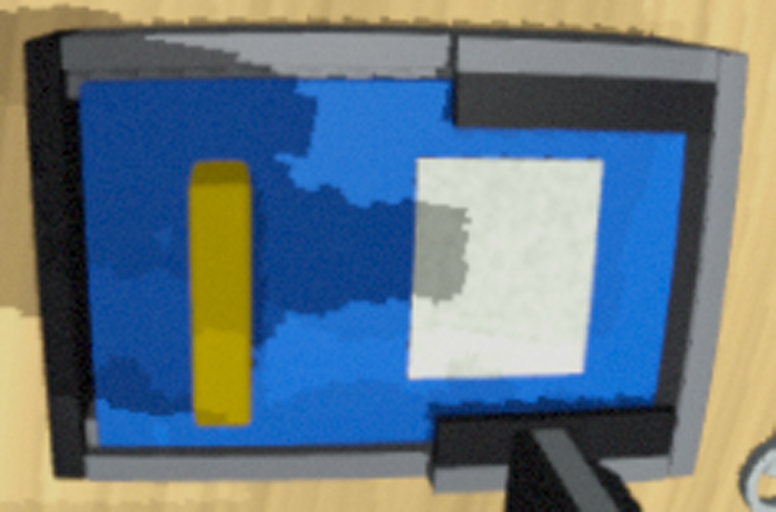

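Heights agree: triangulated ridge top ≈0.081. Descending over the ridge and closing gently.

Request:
send_rows(
  series=[
    [[-0.0018,0.0008,0.025],[0,0,0]],
    [[0,0,0.025],[0,0,0]],
    [[0,0,0.025],[0,0,0]],
    [[0,0,0.012],[0,0,0]],
    [[0,0,0.007],[0,0,0]],
    [[0,0,0],[0,0,0]],
    [[0,0,0],[0,0,0]],
  ],
)

```text
clock: 5.5
tcp_pos: [0.544, -0.2103, 0.0562]
orientation: [3.131, 0.253, 0.002]
contact_force: [-0.0, -0.2, -0.8]
grip_width: 0.0853
```

Request:
send_rows(
  series=[
    [[0,0,0],[0,0,0]],
    [[0,0,0],[0,0,0]],
    [[0,0,0],[0,0,0]],
    [[0,0,0],[0,0,0]],
    [[0,0,0],[0,0,0]],
    [[0,0,0],[0,0,0]],
    [[0,0,0],[0,0,0]],
    [[0,0,0],[0,0,0]],
  ],
  fingers=255,
  grip_force=70,
)

```text
clock: 6.5
tcp_pos: [0.5435, -0.2101, 0.0556]
orientation: [3.131, 0.253, 0.001]
contact_force: [-1.4, 0.8, 5.7]
grip_width: 0.0128
```

```bash
python3 -c "
from h import *
from bench import grab_frame
snap('w3')
for n in('side',):
  f=grab_frame(n);np.save(n+'3.npy',f);cv2.imwrite('pics/mix3.png',np.hstack([cv2.resize(load('w3.npy')['frame'],(400,300)),cv2.resize(f['frame'][110:190,210:310],(400,300),interpolation=2)])[:,:,::-1])
"
```

```text
6.5 [ 0.5435 -0.2101  0.0556] [3.1312e+00 2.5330e-01 6.0000e-04] [-1.39  0.84  5.74] 0.012771360699158123
```

View pics/mix3.png

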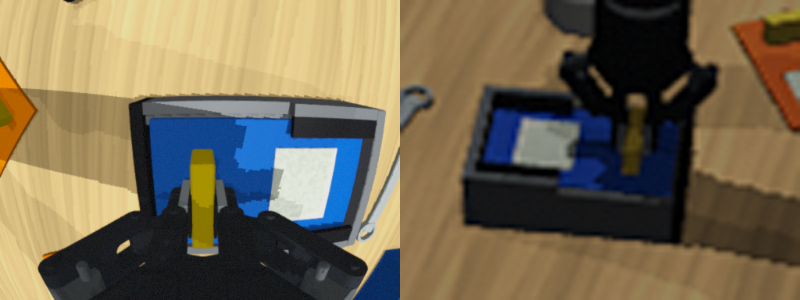

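Gripped (12.8 mm opening, clean contact on the ridge). Now I'll tip the front up about 0.07 rad around the rear edge: lift about 9 mm, turn y −4°.

Request:
send_rows(
  series=[
    [[0,0,-0.0022],[0,-0.2,0]],
    [[0,0,-0.0022],[0,-0.2,0]],
    [[0,0,-0.0022],[0,-0.2,0]],
    [[0,0,-0.0022],[0,-0.2,0]],
    [[0,0,0],[0,0,0]],
    [[0,0,0],[0,0,0]],
    [[0,0,0],[0,0,0]],
  ],
)

```text
clock: 7.48
tcp_pos: [0.5434, -0.21, 0.064]
orientation: [3.124, 0.253, -0.109]
contact_force: [0.5, 0.4, -2.1]
grip_width: 0.0128
```

```bash
python3 -c "
from h import *
from bench import grab_frame
snap('w4')
for n in('side',):
  f=grab_frame(n);np.save(n+'4.npy',f);cv2.imwrite('pics/mix4.png',np.hstack([cv2.resize(load('w4.npy')['frame'],(400,300)),cv2.resize(f['frame'][110:190,210:310],(400,300),interpolation=2)])[:,:,::-1])
"
```

```text
7.475 [ 0.5434 -0.21    0.064 ] [ 3.124   0.2529 -0.1092] [ 0.52  0.43 -2.06] 0.01276429383311399
```

View pics/mix4.png

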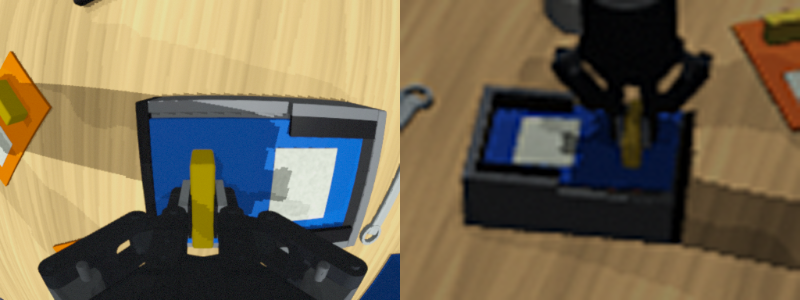

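The front edge now stands above the lip: TCP rose 8.4 mm, tilt 0.07 rad, force small. Next I slide along the lid's own plane (tool −x) by 48 mm.

Request:
send_rows(
  series=[
    [[-0.006,0,0],[0,0,0]],
    [[-0.006,0,0],[0,0,0]],
    [[-0.006,0,0],[0,0,0]],
    [[-0.006,0,0],[0,0,0]],
    [[-0.006,0,0],[0,0,0]],
    [[-0.006,0,0],[0,0,0]],
    [[-0.006,0,0],[0,0,0]],
    [[-0.006,0,0],[0,0,0]],
    [[0,0,0],[0,0,0]],
    [[0,0,0],[0,0,0]],
  ],
)

```text
clock: 8.82
tcp_pos: [0.4965, -0.2178, 0.0675]
orientation: [3.124, 0.253, -0.108]
contact_force: [-0.0, -0.5, -1.7]
grip_width: 0.0124
```

```bash
python3 -c "
from h import *
from bench import grab_frame
snap('w5')
for n in('side',):
  f=grab_frame(n);np.save(n+'5.npy',f);cv2.imwrite('pics/mix5.png',np.hstack([cv2.resize(load('w5.npy')['frame'],(400,300)),cv2.resize(f['frame'][110:190,210:310],(400,300),interpolation=2)])[:,:,::-1])
"
```

```text
8.825 [ 0.4965 -0.2178  0.0675] [ 3.1238  0.2528 -0.1084] [-0.05 -0.52 -1.7 ] 0.012366533411152222
```

View pics/mix5.png

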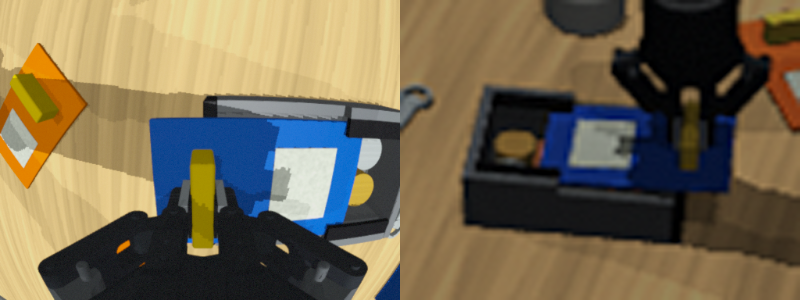

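Lid slid 48 mm over the lip, rear end still under the rails (rails visible at its rear edge), force under 2 N. Next I slide it clear and lift.

Request:
send_rows(
  series=[
    [[-0.007,0,0],[0,0,0]],
    [[-0.007,0,0],[0,0,0]],
    [[-0.007,0,0],[0,0,0]],
    [[-0.007,0,0],[0,0,0]],
    [[-0.007,0,0],[0,0,0]],
    [[-0.007,0,0],[0,0,0]],
    [[-0.005,0,0],[0,0,0]],
    [[0,0,0],[0,0,0]],
    [[0,0,-0.01],[0,0,0]],
    [[0,0,-0.02],[0,0,0]],
    [[0,0,-0.03],[0,0,0]],
    [[0,0,-0.03],[0,0.4,0]],
    [[0,0,-0.03],[0,0.4,0]],
    [[0,0,-0.02],[0,0,0]],
    [[0,0,0],[0,0,0]],
    [[0,0,0],[0,0,0]],
  ],
)

```text
clock: 10.92
tcp_pos: [0.4569, -0.2238, 0.2099]
orientation: [-3.131, -0.254, 0.001]
contact_force: [-0.2, -0.9, -1.8]
grip_width: 0.0128
```

```bash
python3 -c "
from h import *
from bench import grab_frame
snap('w6')
f=grab_frame('side');np.save('side6.npy',f);cv2.imwrite('pics/mix6.png',np.hstack([cv2.resize(load('w6.npy')['frame'],(400,300)),cv2.resize(f['frame'][70:250,200:440],(400,300),interpolation=2)])[:,:,::-1])
o=load('w6.npy')['obs'];plan(o,[.5165,.246,.20],-.05)
print(R.from_rotvec(o['orientation']).as_matrix().round(3))
"
```

```text
10.925 [ 0.4569 -0.2238  0.2099] [-3.1309e+00 -2.5390e-01  1.2000e-03] [-0.25 -0.86 -1.76] 0.01279601449865149
yaw -0.05 turn deg [-0.02  0.05 12.14]
yaw 3.092 turn deg [-7.0000e-02 -3.0000e-02 -1.6786e+02]
yaw -3.192 turn deg [-7.0000e-02 -3.0000e-02 -1.6786e+02]
shift tool [ 0.1345 -0.4541  0.01  ]
[[ 0.987  0.161 -0.001]
 [ 0.161 -0.987  0.   ]
 [-0.001 -0.    -1.   ]]
```

View pics/mix6.png

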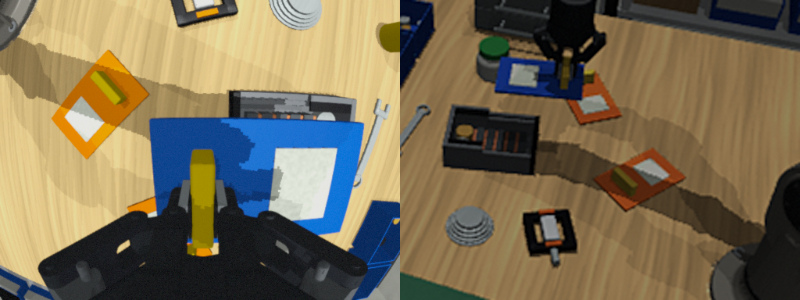

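The lid is free and hangs level in the gripper at TCP z 0.21. Carrying it over to the mat.

Request:
send_rows(
  series=[
    [[0.003,-0.01,0],[0,0,0]],
    [[0.006,-0.02,0],[0,0,0]],
    [[0.009,-0.031,0],[0,0,0]],
    [[0.0105,-0.035,0],[0,0,0]],
    [[0.0105,-0.035,0],[0,0,0]],
    [[0.0105,-0.035,0],[0,0,0]],
    [[0.0105,-0.035,0],[0,0,0]],
    [[0.0105,-0.035,0],[0,0,0]],
    [[0.0105,-0.035,0],[0,0,0]],
    [[0.0105,-0.035,0],[0,0,0]],
    [[0.0105,-0.035,0],[0,0,0]],
    [[0.0105,-0.035,0],[0,0,0]],
    [[0.009,-0.031,0],[0,0,0]],
    [[0.008,-0.027,0],[0,0,0]],
    [[0.004,-0.02,0],[0,0,0]],
    [[0,0,0],[0,0,0.8]],
    [[0,0,0],[0,0,0.8]],
    [[0,0,0],[0,0,0.83]],
    [[0,0,0],[0,0,0]],
    [[0,0,0],[0,0,0]],
  ],
)

```text
clock: 13.52
tcp_pos: [0.5158, 0.2455, 0.2103]
orientation: [3.14, -0.077, -0.0]
contact_force: [0.4, -0.3, -2.1]
grip_width: 0.0129
```

```bash
python3 -c "
from h import *
from bench import grab_frame
snap('w7')
f=grab_frame('side');np.save('side7.npy',f);g=grab_frame('top');np.save('top7.npy',g)
cv2.imwrite('pics/mix7.png',np.hstack([cv2.resize(g['frame'][120:260,120:300],(400,300),interpolation=2),cv2.resize(f['frame'][150:330,150:390],(400,300),interpolation=2)])[:,:,::-1])
o=load('w7.npy')['obs'];plan(o,[.5165,.246,.02],-.05)
# held lid level? blue rect in wrist and pull px
w=load('w7.npy');print(blob(w,(105,120,40),(130,255,255),(150,130,480,330))[1])
"
```

```text
13.525 [0.5158 0.2455 0.2103] [ 3.1404e+00 -7.7300e-02 -5.0000e-04] [ 0.39 -0.32 -2.12] 0.012868233953513098
yaw -0.05 turn deg [0.01 0.02 0.04]
yaw 3.092 turn deg [-3.0000e-02  2.0000e-02 -1.7996e+02]
yaw -3.192 turn deg [-3.0000e-02  2.0000e-02 -1.7996e+02]
shift tool [ 0.0007 -0.0006  0.1903]
((325.280029296875, 223.47280883789062), (273.1616516113281, 147.03541564941406), 2.815556764602661)
```

View pics/mix7.png

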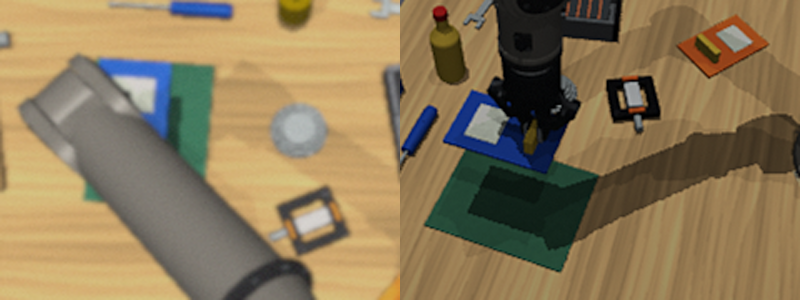

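View pics/w7.png

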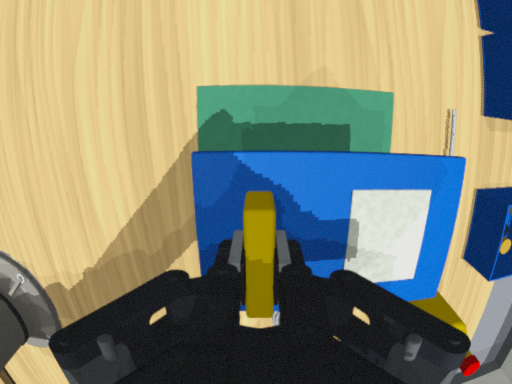

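Lid is over the mat (green at (295,120) in the wrist view), level, pull up. Lowering: quickly first, then in small steps watching the force.

Request:
send_rows(
  series=[
    [[0,0,0.015],[0,0,0]],
    [[0,0,0.025],[0,0,0]],
    [[0,0,0.03],[0,0,0]],
    [[0,0,0.03],[0,0,0]],
    [[0,0,0.03],[0,0,0]],
    [[0,0,0.025],[0,0,0]],
    [[0,0,0.015],[0,0,0]],
    [[0,0,0.01],[0,0,0]],
    [[0,0,0.005],[0,0,0]],
    [[0,0,0],[0,0,0]],
    [[0,0,0],[0,0,0]],
  ],
)

```text
clock: 15.05
tcp_pos: [0.5165, 0.2457, 0.0262]
orientation: [-3.14, 0.08, -0.002]
contact_force: [-0.9, -0.0, -1.9]
grip_width: 0.0127
```

```bash
python3 -c "
from h import *
from bench import grab_frame
snap('w8')
f=grab_frame('side')
cv2.imwrite('pics/mix8.png',np.hstack([cv2.resize(load('w8.npy')['frame'],(400,300)),cv2.resize(f['frame'][200:320,150:310],(400,300),interpolation=2)])[:,:,::-1])
"
```

```text
15.05 [0.5165 0.2457 0.0262] [-3.14e+00  7.96e-02 -1.80e-03] [-0.95 -0.   -1.95] 0.012682983297216724
```

View pics/mix8.png

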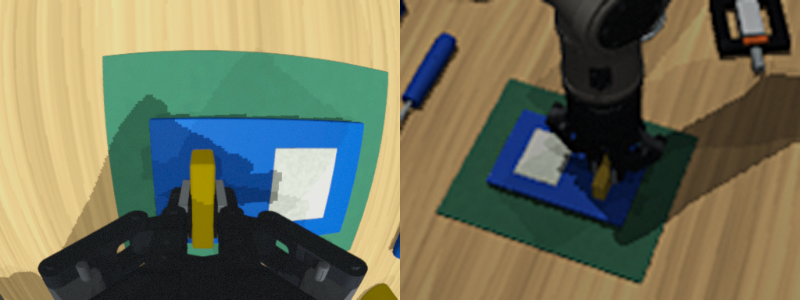

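The lid hovers over the middle of the mat, about 11 mm up. Lowering in fine steps.

Request:
send_rows(
  series=[
    [[0,0,0.003],[0,0,0]],
    [[0,0,0.003],[0,0,0]],
    [[0,0,0.002],[0,0,0]],
    [[0,0,0.002],[0,0,0]],
    [[0,0,0],[0,0,0]],
    [[0,0,0],[0,0,0]],
  ],
)

```text
clock: 15.9
tcp_pos: [0.5161, 0.2455, 0.0155]
orientation: [-3.141, 0.08, -0.0]
contact_force: [0.1, -0.6, -2.8]
grip_width: 0.0126
```

Request:
send_rows(
  series=[
    [[0,0,0.001],[0,0,0]],
    [[0,0,0],[0,0,0]],
    [[0,0,0],[0,0,0]],
  ],
)

```text
clock: 16.27
tcp_pos: [0.5162, 0.2455, 0.0146]
orientation: [-3.14, 0.08, -0.001]
contact_force: [1.2, 0.3, -1.4]
grip_width: 0.0126
```

Request:
send_rows(
  series=[
    [[0,0,0.001],[0,0,0]],
    [[0,0,0],[0,0,0]],
    [[0,0,0],[0,0,0]],
    [[0,0,0],[0,0,0]],
  ],
)

```text
clock: 16.77
tcp_pos: [0.5162, 0.2455, 0.0146]
orientation: [3.14, -0.08, 0.001]
contact_force: [-2.0, -1.6, 8.9]
grip_width: 0.0127
```

Contact: +8.9 N. Releasing.

Request:
send_rows(
  series=[
    [[0,0,0],[0,0,0]],
    [[0,0,0],[0,0,0]],
    [[0,0,0],[0,0,0]],
    [[0,0,0],[0,0,0]],
    [[0,0,0],[0,0,0]],
    [[0,0,0],[0,0,0]],
    [[0,0,0],[0,0,0]],
  ],
  fingers=60,
  grip_force=20,
)

```text
clock: 17.65
tcp_pos: [0.516, 0.2454, 0.0135]
orientation: [-3.141, 0.079, -0.0]
contact_force: [-0.0, -0.7, -0.0]
grip_width: 0.065
```

Request:
send_rows(
  series=[
    [[0,0,-0.005],[0,0,0]],
    [[0,0,-0.01],[0,0,0]],
    [[0,0,-0.02],[0,0,0]],
    [[0,0,-0.03],[0,0,0]],
    [[0,0,-0.04],[0,0,0]],
    [[0,0,-0.05],[0,0,0]],
    [[0,0,-0.05],[0,0,0]],
    [[0,0,0],[0,0,0]],
    [[0,0,0],[0,0,0]],
  ],
)

```text
clock: 18.77
tcp_pos: [0.5158, 0.2451, 0.2191]
orientation: [3.14, -0.08, 0.001]
contact_force: [0.2, 0.4, -0.7]
grip_width: 0.0654
```

```bash
python3 -c "
from h import *
from bench import grab_frame
w=snap('w9');o=w['obs']
f=grab_frame('side');g=grab_frame('top')
cv2.imwrite('pics/mix9.png',np.hstack([cv2.resize(w['frame'],(400,300)),cv2.resize(f['frame'],(400,300))])[:,:,::-1])
for n,lo,hi,z in(('lid',(105,120,40),(130,255,255),.010),('mat',(60,80,20),(90,255,255),.004)):
  c=blob(w,lo,hi,(100,20,430,330));P=np.array([onz(w,*p,z,o)[:2] for p in cv2.convexHull(c[3])[:,0]],np.float32);print(n,cv2.minAreaRect(P))
"
```

```text
18.775 [0.5158 0.2451 0.2191] [ 3.1404e+00 -7.9600e-02  1.2000e-03] [ 0.2   0.4  -0.71] 0.06536228071829513
lid ((0.5611688494682312, 0.24270835518836975), (0.09885679930448532, 0.15898334980010986), 87.39486694335938)
mat ((0.5618647336959839, 0.24370187520980835), (0.18765687942504883, 0.23757313191890717), 86.9485855102539)
```

View pics/mix9.png

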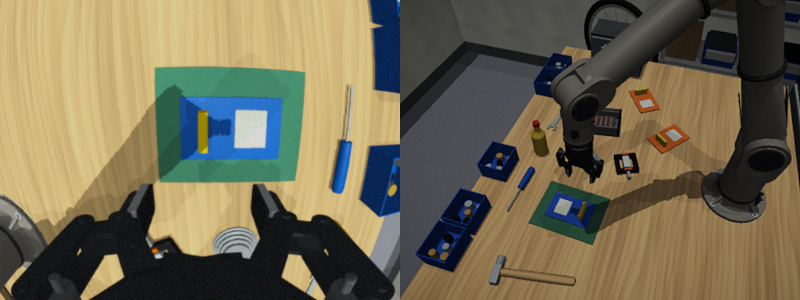

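The lid lies flat, pull up, on the mat (wrist px (230,128)). Its centre is about 1 mm from the mat's centre, its measured size matches a flat plate, and the gripper is clear.

```bash
python3 -c "
from bench import r
print(r.hand_in())"
```

```text
the job is handed in; nothing more can be done
None
```

The case is open: the blue lid lies flat, pull upward and released, in the middle of the green mat, and I handed the job in at about 19 s of the 45 s. `hand_in` reports no verdict.

- **What I did:** I gripped the yellow pull, tipped the front end up about 0.07 rad and 8–9 mm over the lip. I then slid the lid along its own plane, 48 mm first and then another 47 mm, until it was clear of the rails. After lifting and levelling it, I carried it to the mat, set it down with about 9 N of contact, opened the fingers and raised the hand 0.2 m.
- **Last checks:** The final wrist view puts the lid's centre about 1 mm from the mat's centre. Its outline measures 159 x 99 mm seen from above, so it lies flat. The tool force is near zero, and I never came near the tools and parts; I checked them only by eye.
- **Disagreements:** The first triangulation of the mat came out 12 mm too low, and contact came within 1 mm of the height predicted from the text. The lid's yaw read between 0.14 and 0.17 rad depending on the view. I used 0.16 and the slide ran freely.

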